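Unhook the lid of a classroom counter box

TASK

Open the larger wooden counter box, the one whose lid has a long upright ridge for a handle: its back edge is hooked under the box's bar and its front edge sits behind a raised lip, so tilt the front up over the lip and draw the lid out from under the bar. Then set the lid down, not dropped, flat with the handle up in the middle of the cork mat, and leave the lid of the smaller box, the one with the round knob, where it is.

Things in the scene. Friction and masses are not known exactly. Their poses are not given: they have to be found in the camera images.
- lid: Lid to take off: wooden board 130 (x) x 120 (y) x 8 mm, 0.11 kg, loose; on top an upright ridge as handle, 60 long (x), 14 thick (y), rising 40 above the board, its middle 10 mm from the centre towards the front (-x). Origin: centre of the underside, z up. Starts level in box, axes parallel to the box's; free space beside the ridge: pinch it from above, along y.
- box: Its fixed box, 150 (x) x 120 mm. Origin: centre of underside, front at -x, roughly to the robot. The lid rests on the side walls at z 60, 2 mm play fore and aft. Front wall 8 thick, lip top at z 80, inner face x -67. Back wall inner face x +67, its bar covers x 51 to 75, z 78 to 88: it stops a straight lift. Back edge kept low, front tilted up 12 to 25 deg clears the lip; 20 mm to -x frees it.
- mat: Cork mat fixed on the table, 220 (x) by 200 (y) mm, 4 mm thick. Origin: centre of its underside; its top is 4 mm up.
- other_lid: Lid to leave alone: board 90 x 100 x 8 mm, round knob 32 wide and 28 high in its middle, in a smaller fixed box (110 x 100 mm, 88 high, built alike). Origin: centre of the underside. The two boxes and the mat stand side by side in any order, about 300 mm apart; small loose things up to 85 mm high stand between them, others up to 150 mm high beyond.
There are look-alikes about, which are no part of the job. What is shaped like the lid but purple or yellow is not meant.

How it is judged:
On the way, in this order (a step that is already met when the one before it is completed fails the run):
1. the lid is tilted (more than 6 degrees) with its back edge still under the bar (angle between lid's own z axis and vertical above 0.105 rad and x of lid in the frame of box above -0.014 m and distance between lid and box below 0.12 m), for 0.05 s.
2. the lid is out of the box (distance between lid and box above 0.15 m), for 0.1 s.
3. the lid is brought down on the mat still held in the hand (its underside less than 20 mm above the mat) (horizontal distance between lid and mat below 0.06 m and height (world z) of lid below 0.024 m and contact force between the fingers and lid above 0.5 N), for 0.05 s.
At the end, for the whole second after the job is handed in: The ridged lid lies at rest flat on the cork mat, handle up (within about 8 degrees of level), its centre within 40 mm of the mat's centre; turned any way about the vertical (horizontal distance between lid and mat below 0.04 m and height (world z) of lid below 0.012 m and angle between lid's own z axis and vertical below 0.15 rad and linear speed of lid below 0.02 m/s); the robot touches nothing.
It fails at once if the lid with the round knob is moved more than 20 mm (distance of other_lid from where it was at the start of the episode above 0.02 m).
It also fails if it takes over 43 s, if anything falls off the work surface, if the arm or the gripper's body presses on something with over 40 N, if the wrist force passes 120 N, or if a joint passes its speed limit or range.

ROBOT

A 6-joint arm with a two-finger parallel gripper is mounted at the origin on the work surface. World frame = base frame: x ahead of the robot, y to its left, z up, the work surface at z = 0. Lengths are in m, angles in rad, forces in N, time in s.
With the tool pointing down it reaches from about 0.325 to 0.75 m from the base axis. Payload 7.6 kg.
Tool frame: the origin (TCP) lies midway between the tips of the shut fingers; the grasp point (between the pads) lies 19 mm behind it; z points along the fingers, y is the direction in which the jaws open and shut (so a half turn about z gives the same grasp; the last joint's range is limited). The gripper opens to 85 mm and grips with 20 to 120 N. Pads are 22 mm wide; open, the fingers measure 114 mm over their backs; the gripper's body (76 mm by 85 mm) begins 54 mm behind the grasp point. The pads swing forward as they close: fully open they stand 13 mm farther back than shut.
Start: joints at [1.204, 0.052, 1.401, -0, 1.689, -0.07], TCP at [0.154, 0.502, 0.231] pointing down, gripper open.
Joint ranges: [-2.9, 2.9], [-0.91, 2.17], [0.12, 2.37], [-1.06, 4.2], [0.26, 2.73], [-2.93, 2.93]. Speed limits (rad/s): [2.57, 2.57, 3.01, 3.14, 3.14, 3.14].

INTERFACE

Orientations are given as a unit quaternion [w, x, y, z].
In Python, from cell import r gives the robot as it stands.
- The arm moves only by the tool step_arm, never from a script. Its arguments are lists of equal length, an entry for each row: "xyz": the shift along the tool's x, y, z in units of 50 mm (1.0 is 50 mm), a list of three; "rot": the turn, a rotation vector about the tool's x, y, z in units of 6 degrees (1.0 is 6 degrees), a list of three; "hand": the closure in counts, from 0 (fully open) to 255 (shut). A call has 1 to 8 rows; each row is the pose to reach, as a shift and turn from the pose commanded when the call began, along the tool's axes at that moment; what a row does not reach only later rows make up. A row lasts 1/10 s, in which the tool goes at most 50 mm and 8.59 degrees, less where a joint would pass 70% of its speed; a pose out of reach is approached as far as the arm can. A call with a gripper value outside its range is refused whole. The fingers move at their own pace and stop on an object; "grip_force" is the grip in N (left out, the last holds). Time passes only in rows, so rows that repeat a pose let the fingers close. It gives the time, the measured TCP pose, the force and the opening at its end, in the units of the state.
- r.get_state(): the state, without advancing time (a new reading comes with each control period).
- r.capture(name): name is "scene" or "side" or "wrist"; returns the picture (384x512x3 uint8, red, green, blue); there is no depth.
- r.camera_model(name): a dict with "camera_matrix" (3x3 intrinsics, pixels), "R" (3x3) and "t" (3): a world point X has camera coordinates R X + t. Camera axes: x right, y down, z forward; pixel columns grow to the right and rows downward; lengths in m; the calibration is good to about 2 mm. A picture is of the moment at which its call begins: read the wrist's pose just before it. camera_model takes no time and is no camera call; for the wrist camera it gives the pose at the moment of the call.
- r.close_job(): hands the job in, once; it reports no verdict.
Trained networks look in the newest picture that a camera, given by its name, has taken for a name from the list of things; names that differ only in an ending like _2 or _b are one class to them, and where a whole thing is asked for, a point or a joint stands for the part that bears it (a point fixed in the world has none). Each returns a list of dicts, best first, with "conf" (0 to 1); they miss things now and then, are a little off and sometimes report something else, mostly with a low value. They report only what shows in the picture. A call takes as long as a camera call. They do not tell look-alikes from the thing itself.
- r.search_frame(label, camera): "rect" ([left, top, right, bottom] in pixels, round what is visible of it).
- r.outline_of(label, camera): "region" (384x512 bool, what is visible of it) and "rect" ([left, top, right, bottom] in pixels, round what is visible of it).
- r.tip_of(label, camera): "uv" ([column, row] in pixels: a listed point, or the origin of a listed thing).
The state is a dict: "time": time; "qpos": joint angles; "joint_velocities": joint speeds; "joint_efforts": joint torques, N m; "position": TCP position; "ee_rot": TCP orientation; "ft_force": force on the tool from outside, world axes, zero at the start; "moment": the same for the moment, N m; "gripper_width": finger opening in m.
Only numpy, scipy, OpenCV 4.12 (cv2) and the standard library are available. Lean on these libraries where they do the work, as an engineer would, in place of code of your own. Each camera call takes 0.05 s, during which the arm holds its last target. There are 200 camera calls.

## Working session

There is one attempt and no reset: what is moved stays moved. The work goes in short steps, Python scripts to look and compute and a tool call to move; the robot and the scene stay as the last step left them, time stands still between calls to the robot, and variables do not carry over. Pictures are saved under pics/ and viewed, about 8 in all and at most 12, crops included, and the job is handed in when it is done.

Besides the shell and the picture viewer there is one more tool, called after "Call:" by a JSON object that holds its "fn" and its "kwargs". step_arm: Moves the arm, as the interface text tells. Its arguments: {"type":"object","properties":{"xyz":{"type":"array","items":{"type":"array","items":{"type":"number"}}},"rot":{"type":"array","items":{"type":"array","items":{"type":"number"}}},"hand":{"type":"array","items":{"type":"number"}},"grip_force":{"type":"number"}},"required":["xyz","rot","hand"]}

```bash
mkdir -p pics; ls
python3 - <<'E'
from cell import r
import cv2,numpy as np
s=r.get_state();print(s['time'],s['position'],s['ee_rot'],s['gripper_width'])
a=r.capture("scene");b=r.capture("side")
cv2.imwrite("pics/a.png",cv2.cvtColor(np.vstack([a,b])[:, :],cv2.COLOR_RGB2BGR)[:600*2:1]) 
cv2.imwrite("pics/scene.png",cv2.resize(a[...,::-1],(800,600)))
cv2.imwrite("pics/side.png",cv2.resize(b[...,::-1],(800,600)))
for c in("scene","side"):
  for l in("lid","box","mat","other_lid"):
    print(c,l,[(np.round(d['uv']),round(d['conf'],2)) for d in r.tip_of(l,c)],[(np.round(d['rect']),round(d['conf'],2)) for d in r.search_frame(l,c)])
for c in("scene","side"):
  m=r.camera_model(c);print(c,-m['R'].T@m['t'],m['R'][2])
E
```

```text
pics
0.0 [0.15342481 0.50175934 0.23044669] [-1.71693509e-04  1.47866234e-01  9.89007036e-01 -7.94009582e-04] 0.08541712686420058
scene lid [(array([298., 164.]), 0.82), (array([319., 216.]), 0.81), (array([370., 168.]), 0.78)] [(array([283., 152., 320., 181.]), 0.92), (array([294., 197., 341., 232.]), 0.79), (array([355., 156., 375., 178.]), 0.66)]
scene box [(array([317., 223.]), 0.83)] [(array([289., 190., 342., 249.]), 0.84)]
scene mat [(array([226., 225.]), 0.81)] [(array([192., 200., 265., 258.]), 0.91)]
scene other_lid [(array([127., 240.]), 0.88)] [(array([108., 223., 143., 247.]), 0.58)]
side lid [(array([217., 345.]), 0.96), (array([274., 270.]), 0.92), (array([192., 223.]), 0.8)] [(array([168., 206., 221., 237.]), 0.75), (array([184., 309., 249., 377.]), 0.72), (array([245., 245., 306., 288.]), 0.61)]
side box [(array([194., 234.]), 0.68)] [(array([163., 200., 220., 250.]), 0.72)]
side mat [(array([252., 180.]), 0.94)] []
side other_lid [(array([287., 115.]), 0.92)] [(array([274., 107., 298., 126.]), 0.66)]
scene [ 1.46846189 -0.0824817   1.24027527] [-0.65216569  0.12710746 -0.74734437]
side [-0.02987026  1.03333355  1.02355776] [ 0.33696768 -0.65051957 -0.6806446 ]
```

View pics/scene.png

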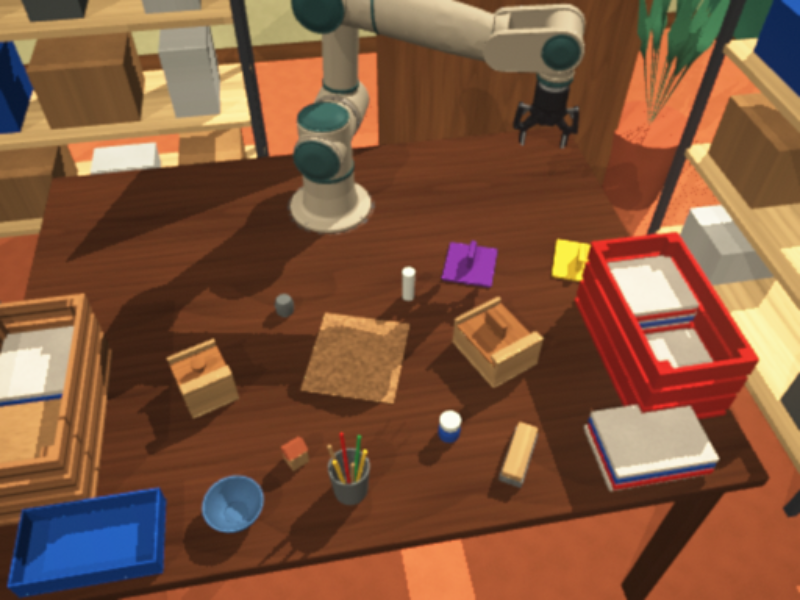

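View pics/side.png

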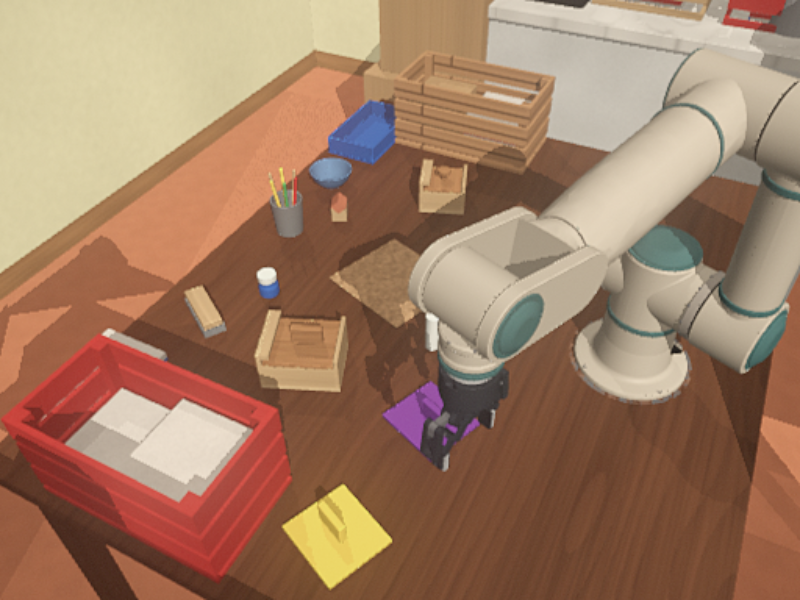

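The scene view shows three ridged lids: purple at (298,164), yellow at (370,168) and wood in its box at (319,216). The wooden one fits. The knobbed box is at (127,240) and the mat at (226,225). I'll triangulate these and crop the wooden box.

```bash
cat > h.py <<'E'
from cell import r
import numpy as np,cv2
from scipy.spatial.transform import Rotation as Ro
def ray(m,uv):
    K=np.array(m['camera_matrix']);d=m['R'].T@np.linalg.solve(K,[uv[0],uv[1],1.]);return -m['R'].T@m['t'],d
def at(m,uv,z):
    c,d=ray(m,uv);return c+d*(z-c[2])/d[2]
def proj(m,X):
    p=(np.array(m['R'])@np.atleast_2d(X).T).T+m['t'];p=p@np.array(m['camera_matrix']).T;return p[:,:2]/p[:,2:]
def pose():
    s=r.get_state();q=np.array(s['ee_rot']);return np.array(s['position']),Ro.from_quat(q[[1,2,3,0]])
def go(p,R,p0=None,R0=None):
    if p0 is None:p0,R0=pose()
    return R0.inv().apply(np.array(p)-p0)/.05,np.degrees((R0.inv()*R).as_rotvec())/6
E
python3 - <<'E'
from h import *
S=r.camera_model("scene");D=r.camera_model("side")
for n,a,b,z in(("lid",(319,216),(192,223),.06),("mat",(226,225),(252,180),.0),("other",(127,240),(287,115),.06)):
    print(n,at(S,a,z),at(D,b,z))
a=r.capture("scene")[180:260,270:360];b=r.capture("side")[190:260,150:232]
f=lambda i:cv2.resize(i[...,::-1],(400,370),interpolation=cv2.INTER_CUBIC)
cv2.imwrite("pics/crop.png",np.hstack([f(a),f(b)]))
E
```

```text
lid [0.56866103 0.30124802 0.06      ] [0.55332625 0.31403645 0.06      ]
mat [ 0.50594895 -0.00769523  0.        ] [0.51476393 0.00545859 0.        ]
other [ 0.55784153 -0.33089088  0.06      ] [ 0.53552671 -0.33189616  0.06      ]
```

View pics/crop.png

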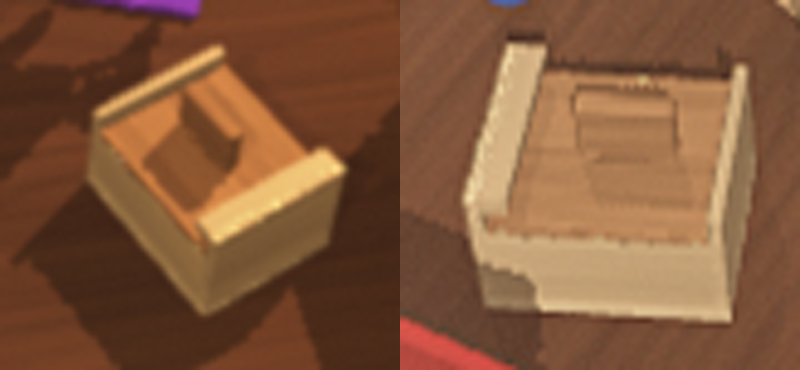

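The crop confirms a wooden lid with an upright ridge. The wide bar is on the far side and the narrow lip is on the robot's side. Next is yaw, then a move above it.

Run:
```python
from h import *
S=r.camera_model("scene");D=r.camera_model("side")
f=lambda x,y:(270+x*90/400,180+y*80/370)
g=lambda x,y:(150+x*82/400,190+y*70/370)
for n,m,u,v,z in(("bar",S,f(205,235),f(345,165),.088),("lip",S,f(95,115),f(222,50),.08),("lipD",D,g(310+5,240),g(340+5,70),.08),("barD",D,g(105,215),g(145,45),.088),("ridgeS",S,f(183,92),f(240,137),.108),("ridgeD",D,g(172,92),g(272,95),.108)):
    p,q=at(m,u,z),at(m,v,z);d=q-p;print(n,p,q,np.degrees(np.arctan2(d[1],d[0])),np.linalg.norm(d))
p,R=pose();W=r.camera_model("wrist");C=-W['R'].T@W['t']
print("cam in tool",R.inv().apply(C-p),R.inv().apply(W['R'][2]),W['camera_matrix'][0])
print(R.as_matrix().round(3))
```

```text
bar [0.64713965 0.26681983 0.088     ] [0.60494538 0.38527812 0.088     ] 109.60565174781618 0.12574865397552593
lip [0.52115358 0.21579105 0.08      ] [0.47592193 0.32808471 0.08      ] 111.93947363790113 0.12106100962025489
lipD [0.45867572 0.34090936 0.08      ] [0.50807946 0.22165456 0.08      ] -67.49721677430124 0.12908306201667807
barD [0.57183442 0.38550926 0.088     ] [0.62476945 0.26598155 0.088     ] -66.1129687505396 0.1307248613659931
ridgeS [0.53422835 0.27842234 0.108     ] [0.58221403 0.30890693 0.108     ] 32.42719683462917 0.05685011821289243
ridgeD [0.57542544 0.30639015 0.108     ] [0.52101822 0.28193241 0.108     ] -155.79460003117626 0.05965171341444251
cam in tool [ 0.08199488  0.0007628  -0.14172833] [-3.19038044e-01 -9.27160711e-04  9.47741456e-01] [306.78068467   0.         250.23535525]
[[-0.956  0.292  0.   ]
 [ 0.292  0.956  0.   ]
 [-0.     0.    -1.   ]]
```

Run:
```python
from h import *
a=np.radians(22);X=np.array([np.cos(a),np.sin(a),0]);Y=np.array([-np.sin(a),np.cos(a),0])
R=Ro.from_matrix(np.c_[-X,Y,[0,0,-1]])
print(go([.53,.288,.27],R))
```

```text
(array([-8.45235727, -1.89228244, -0.77330592]), array([ 9.51936560e-04,  5.26434642e-04, -6.50082076e+00]))
```

Call:
{"fn": "step_arm", "kwargs": {"xyz": [[-1,-0.2,-0.5],[-2,-0.45,-0.8],[-3,-0.67,-0.8],[-4.2,-0.94,-0.8],[-5.3,-1.19,-0.8],[-6.4,-1.43,-0.8],[-7.5,-1.68,-0.8],[-8.45,-1.9,-0.8]], "rot": [[0,0,-1],[0,0,-2],[0,0,-3],[0,0,-4],[0,0,-5],[0,0,-6],[0,0,-6.5],[0,0,-6.5]], "hand": [0,0,0,0,0,0,0,0]}}

```text
time: 1.8
position: [0.4962, 0.3065, 0.2715]
ee_rot: [0.0, -0.191, 0.981, 0.0]
ft_force: [-0.0, 0.8, 0.5]
gripper_width: 0.0855
```

Call:
{"fn": "step_arm", "kwargs": {"xyz": [[0,0,0],[0,0,0]], "rot": [[0,0,0],[0,0,0]], "hand": [0,0]}}

```text
time: 2.0
position: [0.4953, 0.3071, 0.2707]
ee_rot: [-0.001, -0.19, 0.982, 0.0]
ft_force: [0.2, -0.4, -0.8]
gripper_width: 0.0851
```

Run:
```python
from h import *
p,R=pose();W=r.camera_model("wrist");a=r.capture("wrist");print(p,R.as_matrix().round(3),r.get_state()['time'])
np.savez("w1.npz",**{k:W[k] for k in("camera_matrix","R","t")});cv2.imwrite("pics/w1raw.png",a[...,::-1])
cv2.imwrite("pics/w1.png",cv2.resize(a[...,::-1],(800,600),interpolation=cv2.INTER_CUBIC))
for l in("lid","box"):
  for d in r.outline_of(l,"wrist"):
    print(l,d['conf'],d['rect'])
  print([(d['uv'],d['conf']) for d in r.tip_of(l,"wrist")])
```

```text
[0.49529093 0.30708914 0.27069673] [[-0.928 -0.373 -0.001]
 [-0.373  0.928 -0.   ]
 [ 0.001  0.    -1.   ]] 2.05
lid 0.97 [429.6, 37.3, 512.0, 170.2]
lid 0.79 [259.7, 0.4, 381.2, 62.2]
lid 0.68 [169.0, 152.4, 277.1, 245.9]
[([225.7, 205.0], 0.96), ([496.3, 106.6], 0.64)]
box 0.85 [168.3, 135.3, 275.7, 268.9]
[]
```

View pics/w1.png

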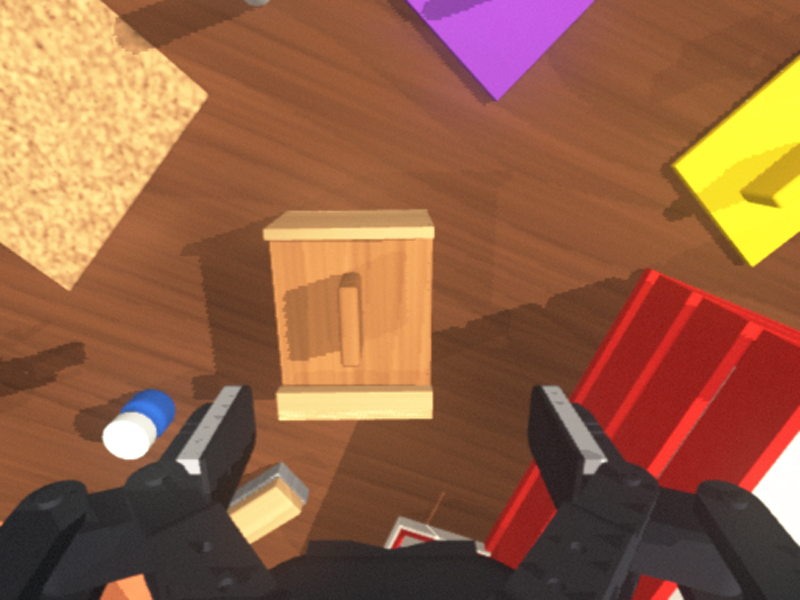

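```bash
cat >> h.py <<'E'
def boxw(q,P):
    c,s=np.cos(q[2]),np.sin(q[2]);P=np.atleast_2d(P).astype(float)/1000
    return np.c_[q[0]+c*P[:,0]-s*P[:,1],q[1]+s*P[:,0]+c*P[:,1],P[:,2]]
E
python3 - <<'E'
from h import *
from scipy.optimize import least_squares
W=dict(np.load("w1.npz"))
# image right = +y or -y decided by fit
obs=[((51,60,88),(433,388)),((51,-60,88),(278,388)),((75,60,88),(433,419)),((75,-60,88),(280,420)),((-67,60,80),(433,240)),((-67,-60,80),(267,240)),((-75,60,0),(427,210)),((-75,-60,0),(286,213))]
P=np.array([o[0] for o in obs]);U=np.array([o[1] for o in obs])*.64
e=lambda q:(proj(W,boxw(q,P))-U).ravel()
f=least_squares(e,[.56,.305,.38],loss='soft_l1');q=f.x;print(q,np.degrees(q[2]));print(e(q).reshape(-1,2).round(1))
np.save("q.npy",q)
im=cv2.imread("pics/w1raw.png");im=cv2.resize(im[110:290,140:300],None,fx=4,fy=4,interpolation=cv2.INTER_CUBIC)[:600]
def poly(pts,col):
    u=(proj(W,boxw(q,pts))+.5-[140,110])*4;cv2.polylines(im,[u.astype(np.int32)],True,col,1)
poly([(51,60,88),(51,-60,88),(75,-60,88),(75,60,88)],(0,0,255))
poly([(-67,60,80),(-67,-60,80),(-75,-60,80),(-75,60,80)],(0,0,255))
poly([(-40,7,108),(20,7,108),(20,-7,108),(-40,-7,108)],(255,0,0))
poly([(-75,60,0),(-75,-60,0),(75,-60,0),(75,60,0)],(0,255,0))
cv2.imwrite("pics/fit.png",im)
R=Ro.from_matrix(np.c_[-boxw([0,0,q[2]],(1000,0,0))[0],boxw([0,0,q[2]],(0,1000,0))[0],[0,0,-1]])
print(boxw(q,(-10,0,108)),go(boxw(q,(-10,0,150))[0],R))
E
```

```text
[0.55854572 0.30242273 0.39588135] 22.68233039350748
[[ 0.2  2.4]
 [-0.6  3.5]
 [-0.  -0.1]
 [-0.1  0.3]
 [ 1.2 -1.3]
 [-1.5  0.2]
 [-0.  -0.4]
 [ 0.8 -1.1]]
[[0.54931915 0.29856652 0.108     ]] (array([-0.95120199, -0.60662949,  2.43594956]), array([ 0.00197806,  0.00679585, -0.09731181]))
```

View pics/fit.png

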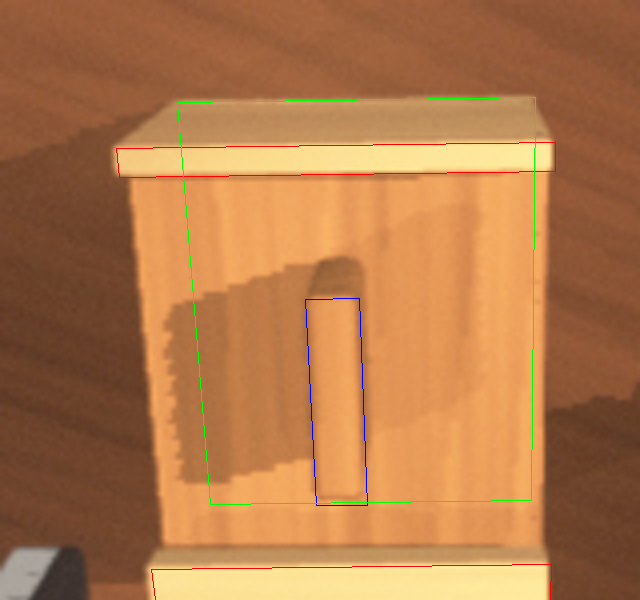

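The fit overlay matches the box, lip and ridge to about 1 px. I'll go above the ridge and then down.

Call:
{"fn": "step_arm", "kwargs": {"xyz": [[-0.5,-0.3,0.5],[-0.95,-0.61,1.2],[-0.95,-0.61,2.0],[-0.95,-0.61,2.8],[-0.95,-0.61,2.8],[-0.95,-0.61,2.8]], "rot": [[0,0,-0.1],[0,0,-0.1],[0,0,-0.1],[0,0,-0.1],[0,0,-0.1],[0,0,-0.1]], "hand": [0,0,0,0,0,0]}}

```text
time: 2.85
position: [0.5497, 0.298, 0.1323]
ee_rot: [0.0, -0.196, 0.981, 0.0]
ft_force: [-0.5, 0.3, 0.7]
gripper_width: 0.0853
```

Run:
```python
from h import *
q=np.load("q.npy")
R=Ro.from_matrix(np.c_[-boxw([0,0,q[2]],(1000,0,0))[0],boxw([0,0,q[2]],(0,1000,0))[0],[0,0,-1]])
print(pose()[0],go(boxw(q,(-10,0,74))[0],R),r.get_state()['ft_force'])
```

```text
[0.5497404  0.29796775 0.13234394] (array([0.00322403, 0.01419662, 1.1668798 ]), array([ 0.00081668,  0.00050438, -0.00473647])) [-0.46179315  0.25862528  0.66093085]
```

Call:
{"fn": "step_arm", "kwargs": {"xyz": [[0,0,0.5],[0,0,0.9],[0,0,1.15],[0,0,1.15],[0,0,1.15],[0,0,1.15],[0,0,1.15],[0,0,1.15]], "rot": [[0,0,0],[0,0,0],[0,0,0],[0,0,0],[0,0,0],[0,0,0],[0,0,0],[0,0,0]], "hand": [0,0,0,0,150,255,255,255], "grip_force": 70}}

```text
time: 3.65
position: [0.5504, 0.2975, 0.0746]
ee_rot: [0.001, -0.196, 0.981, 0.0]
ft_force: [-0.2, 0.3, -0.5]
gripper_width: 0.0285
```

Call:
{"fn": "step_arm", "kwargs": {"xyz": [[0,0,0],[0,0,0],[0,0,0],[0,0,0]], "rot": [[0,0,0],[0,0,0],[0,0,0],[0,0,0]], "hand": [255,255,255,255]}}

```text
time: 4.05
position: [0.5504, 0.2975, 0.0744]
ee_rot: [0.0, -0.196, 0.981, 0.0]
ft_force: [-0.8, 0.0, 4.2]
gripper_width: 0.0134
```

Run:
```python
from h import *
q=np.load("q.npy");p,R=pose();print(p,r.get_state()['gripper_width'],r.get_state()['ft_force'])
# tilt about box +Y around rear bottom edge; then pull
Xb=boxw([0,0,q[2]],(1000,0,0))[0];Yb=boxw([0,0,q[2]],(0,1000,0))[0]
piv=boxw(q,(65,0,60))[0]
for th,dx,dz in((4,-.5,1),(8,-2,1.5),(12,-4,2),(17,-5,2),(17,-20,2),(17,-40,4),(17,-55,15),(17,-55,60)):
    T=Ro.from_rotvec(np.radians(th)*Yb);P=piv+T.apply(p-piv)+(dx*Xb+[0,0,dz])/1000
    print(th,dx,dz,*[v.round(3) for v in go(P,T*R,p,R)])
```

```text
[0.5503634  0.29749614 0.07435707] 0.013385288363243502 [-0.82395566  0.03389949  4.23874   ]
4 -0.5 1 [-0.014  0.    -0.123] [0.001 0.667 0.   ]
8 -2 1.5 [-0.015  0.    -0.234] [0.002 1.333 0.   ]
12 -4 2 [-0.013  0.    -0.343] [0.003 2.    0.   ]
17 -5 2 [-0.049  0.    -0.463] [0.004 2.833 0.   ]
17 -20 2 [ 0.251 -0.    -0.463] [0.004 2.833 0.   ]
17 -40 4 [ 0.651 -0.001 -0.503] [0.004 2.833 0.   ]
17 -55 15 [ 0.95  -0.001 -0.724] [0.004 2.833 0.   ]
17 -55 60 [ 9.490e-01 -1.000e-03 -1.624e+00] [0.004 2.833 0.   ]
```

The ridge is gripped (13.4 mm opening). Now the tilt.

Call:
{"fn": "step_arm", "kwargs": {"xyz": [[-0.01,0,-0.07],[-0.014,0,-0.12],[-0.015,0,-0.18],[-0.015,0,-0.235],[-0.014,0,-0.29],[-0.013,0,-0.345],[-0.05,0,-0.46],[-0.05,0,-0.46]], "rot": [[0,0.33,0],[0,0.67,0],[0,1.0,0],[0,1.33,0],[0,1.67,0],[0,2.0,0],[0,2.83,0],[0,2.83,0]], "hand": [255,255,255,255,255,255,255,255]}}

```text
time: 4.85
position: [0.5527, 0.2983, 0.0953]
ee_rot: [-0.146, -0.194, 0.97, -0.029]
ft_force: [-0.6, -0.2, 0.4]
gripper_width: 0.0132
```

Run:
```python
from h import *
q=np.load("q.npy");p,R=pose();print(p,R.as_matrix().round(3),r.get_state()['ft_force'],r.get_state()['gripper_width'])
Xb=boxw([0,0,q[2]],(1000,0,0))[0]
for dx,dz in((-35,2),(-50,13),(-50,80)): print(R.inv().apply((dx*Xb+[0,0,dz])/1000)/.05)
a=r.capture("side")[170:290,120:280];b=r.capture("wrist")
f=lambda i:cv2.resize(i[...,::-1],(400,300),interpolation=cv2.INTER_CUBIC)
cv2.imwrite("pics/tilt.png",np.hstack([f(a),f(b)]))
```

```text
[0.55271707 0.29825908 0.09526431] [[-0.882 -0.384 -0.272]
 [-0.367  0.923 -0.113]
 [ 0.295 -0.    -0.955]] [-0.55040628 -0.2206121   0.40077585] 0.01324738026655893
[ 0.68064332 -0.0012548   0.16829467]
[ 1.03219466 -0.0018132   0.04659281]
[ 1.42752244 -0.00194944 -1.23376492]
```

View pics/tilt.png

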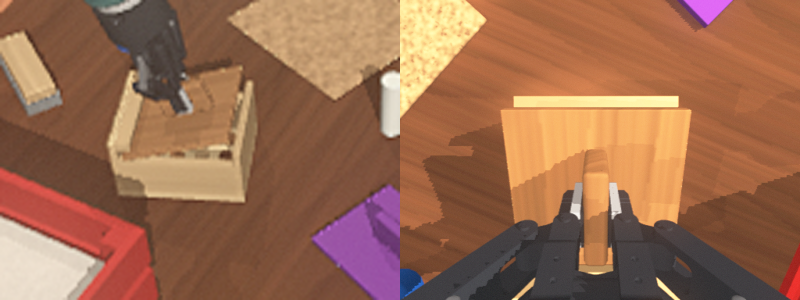

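The lid is tilted with its front clear of the lip, held in the pads at centre. Now I'll draw it out and lift.

Call:
{"fn": "step_arm", "kwargs": {"xyz": [[0.2,0,0.05],[0.45,0,0.1],[0.68,0,0.17],[0.86,0,0.1],[1.03,0,0.05],[1.15,0,-0.3],[1.3,0,-0.8],[1.6,0,-1.8]], "rot": [[0,0,0],[0,0,0],[0,0,0],[0,0,0],[0,0,0],[0,0,0],[0,0,0],[0,0,0]], "hand": [255,255,255,255,255,255,255,255]}}

```text
time: 5.75
position: [0.5046, 0.2783, 0.202]
ee_rot: [-0.148, -0.194, 0.969, -0.03]
ft_force: [0.7, 1.0, -1.4]
gripper_width: 0.0132
```

Run:
```python
from h import *
p,R=pose();print(p,r.get_state()['ft_force'],r.get_state()['gripper_width'])
W=r.camera_model("wrist")
S=r.camera_model("scene");a=r.capture("scene")
for d in r.outline_of("mat","scene"):
    rect=cv2.minAreaRect(np.argwhere(d['region'])[:,::-1].astype(np.float32));h=cv2.convexHull(np.argwhere(d['region'])[:,::-1].astype(np.int32))
    for e in np.arange(1,8): 
        ap=cv2.approxPolyDP(h,float(e),True)
        if len(ap)==4:break
    C=np.array([at(S,u[0],.004)[:2] for u in ap]);print(d['conf'],C.round(3),C.mean(0),[np.degrees(np.arctan2(*(C[i]-C[i-1])[::-1])).round(1) for i in range(4)],[np.linalg.norm(C[i]-C[i-1]).round(3) for i in range(4)])
cv2.imwrite("pics/s2.png",cv2.resize(a[...,::-1],(800,600)))
```

```text
[0.50458915 0.27833597 0.2019733 ] [ 0.74127532  1.01004173 -1.36458924] 0.013151149508930489
0.76 [[ 0.455  0.125]
 [ 0.654  0.055]
 [ 0.585 -0.128]
 [ 0.389 -0.057]] [ 0.52080465 -0.00140169] [np.float64(70.3), np.float64(-19.5), np.float64(-110.5), np.float64(160.1)] [np.float64(0.194), np.float64(0.211), np.float64(0.195), np.float64(0.208)]
```

View pics/s2.png

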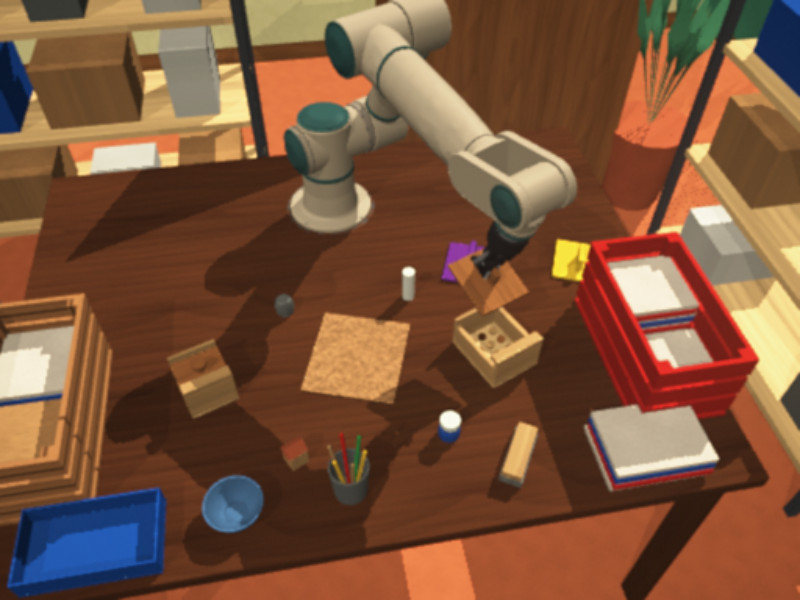

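The lid is out and held, the bottle at (205,141) is below the path, and the mat centre is about (0.518, -0.002). Next I'll level the lid and carry it over.

Run:
```python
from h import *
q=np.load("q.npy");p,R=pose()
def Rt(a):
    X=np.array([np.cos(a),np.sin(a),0]);return Ro.from_matrix(np.c_[-X,[-X[1],X[0],0],[0,0,-1]])
R0=Rt(q[2]);g=np.array([.55036,.29750,.07436]);off=R0.inv().apply(boxw(q,(0,0,60))[0]-g);print("off",off)
np.save("off.npy",off)
b=np.radians(-8);tgt=np.array([.518,-.002,.11])-Rt(b).apply(off)
print(go(tgt,Rt(b)),tgt)
mid=np.array([.49,.17,.2]);print("mid",go(mid,Rt(np.radians(10))))
```

```text
off [-0.00945093  0.0013854   0.01436   ]
(array([ 1.58438875, -5.21238936,  2.29259643]), array([-0.71289851, -2.62918103,  5.06688075])) [ 0.50844824 -0.0020566   0.12436   ]
mid (array([ 1.0615592 , -1.89275587,  0.56842367]), array([-0.28995772, -2.68179543,  2.08707602]))
```

Call:
{"fn": "step_arm", "kwargs": {"xyz": [[0.35,-0.6,0.19],[0.7,-1.25,0.38],[1.06,-1.9,0.57],[1.2,-2.7,0.8],[1.3,-3.4,1.1],[1.4,-4.1,1.5],[1.5,-4.7,1.9],[1.58,-5.21,2.29]], "rot": [[-0.1,-0.9,0.7],[-0.2,-1.8,1.4],[-0.29,-2.68,2.1],[-0.38,-2.68,2.8],[-0.46,-2.67,3.4],[-0.55,-2.66,4.0],[-0.63,-2.65,4.5],[-0.71,-2.63,5.07]], "hand": [255,255,255,255,255,255,255,255]}}

```text
time: 6.65
position: [0.5054, -0.0051, 0.1174]
ee_rot: [-0.005, 0.072, 0.997, -0.004]
ft_force: [0.3, 0.7, -1.8]
gripper_width: 0.0133
```

Call:
{"fn": "step_arm", "kwargs": {"xyz": [[0,0,0],[0,0,0]], "rot": [[0,0,0],[0,0,0]], "hand": [255,255]}}

```text
time: 6.85
position: [0.5054, -0.0035, 0.1178]
ee_rot: [-0.006, 0.07, 0.998, -0.003]
ft_force: [0.1, 0.8, -0.8]
gripper_width: 0.0133
```

Run:
```python
from h import *
p,R=pose();off=np.load("off.npy");print(p,R.as_matrix().round(3),r.get_state()['ft_force'],r.get_state()['gripper_width'])
def Rt(a):
    X=np.array([np.cos(a),np.sin(a),0]);return Ro.from_matrix(np.c_[-X,[-X[1],X[0],0],[0,0,-1]])
T=Rt(np.radians(-8))
print(go(np.array([.518,-.002,.004])-T.apply(off),T))
a=r.capture("side")[110:260,160:360];b=r.capture("wrist")
f=lambda i:cv2.resize(i[...,::-1],(400,300),interpolation=cv2.INTER_CUBIC)
cv2.imwrite("pics/over.png",np.hstack([f(a),f(b)]))
```

```text
[ 0.50537533 -0.0034903   0.11777486] [[-0.99   0.14  -0.012]
 [ 0.14   0.99  -0.006]
 [ 0.011 -0.008 -1.   ]] [ 0.06948322  0.80521355 -0.82225844] 0.013333484971054592
(array([-0.07964529,  0.05229991,  1.98717053]), array([-0.07346771, -0.10960126, -0.00823354]))
```

View pics/over.png

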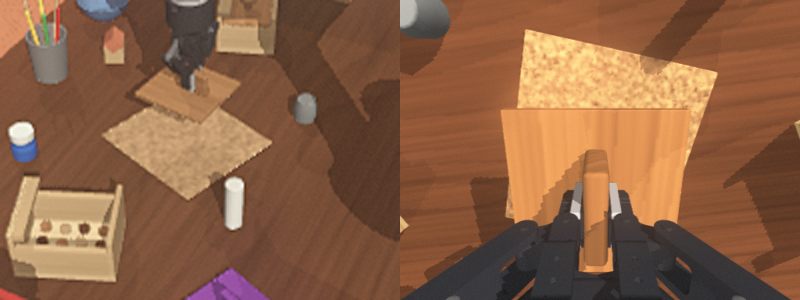

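The lid sits level over the mat's centre. I'll lower it slowly.

Call:
{"fn": "step_arm", "kwargs": {"xyz": [[-0.02,0.01,0.5],[-0.04,0.03,1.0],[-0.06,0.04,1.4],[-0.08,0.05,1.65],[-0.08,0.05,1.8],[-0.08,0.05,1.88],[-0.08,0.05,1.93],[-0.08,0.05,1.95]], "rot": [[-0.03,-0.05,0],[-0.07,-0.11,0],[-0.07,-0.11,0],[-0.07,-0.11,0],[-0.07,-0.11,0],[-0.07,-0.11,0],[-0.07,-0.11,0],[-0.07,-0.11,0]], "hand": [255,255,255,255,255,255,255,255]}}

```text
time: 7.75
position: [0.509, -0.002, 0.0206]
ee_rot: [0.0, 0.07, 0.998, -0.0]
ft_force: [0.2, -0.1, -0.7]
gripper_width: 0.0129
```

Call:
{"fn": "step_arm", "kwargs": {"xyz": [[0,0,0.02],[0,0,0.04]], "rot": [[0,0,0],[0,0,0]], "hand": [255,255]}}

```text
time: 7.95
position: [0.5089, -0.0021, 0.0185]
ee_rot: [0.0, 0.07, 0.998, -0.0]
ft_force: [0.2, -0.5, -0.8]
gripper_width: 0.0134
```

Call:
{"fn": "step_arm", "kwargs": {"xyz": [[0,0,0.015],[0,0,0.03],[0,0,0.03]], "rot": [[0,0,0],[0,0,0],[0,0,0]], "hand": [255,255,255]}}

```text
time: 8.25
position: [0.509, -0.0021, 0.0183]
ee_rot: [0.0, 0.07, 0.998, -0.0]
ft_force: [-6.7, 0.1, 10.9]
gripper_width: 0.0127
```

There is contact at 11 N. I'll ease off, open and retreat.

Call:
{"fn": "step_arm", "kwargs": {"xyz": [[0,0,-0.02],[0,0,-0.02],[0,0,-0.02],[0,0,-0.02],[0,0,-0.02],[0,0,-0.02],[0,0,-0.02],[0,0,-0.02]], "rot": [[0,0,0],[0,0,0],[0,0,0],[0,0,0],[0,0,0],[0,0,0],[0,0,0],[0,0,0]], "hand": [255,220,180,100,50,0,0,0]}}

```text
time: 9.05
position: [0.5085, -0.0021, 0.0175]
ee_rot: [-0.0, 0.07, 0.998, -0.0]
ft_force: [0.4, 0.9, -0.0]
gripper_width: 0.0855
```

Call:
{"fn": "step_arm", "kwargs": {"xyz": [[0,0,-0.2],[0,0,-0.6],[0,0,-1.2],[0,0,-2.0],[0,0,-2.8],[0,0,-3.4],[0,0,-3.4],[0,0,-3.4]], "rot": [[0,0,0],[0,0,0],[0,0,0],[0,0,0],[0,0,0],[0,0,0],[0,0,0],[0,0,0]], "hand": [0,0,0,0,0,0,0,0]}}

```text
time: 9.85
position: [0.5088, -0.0019, 0.1884]
ee_rot: [0.001, 0.07, 0.998, -0.0]
ft_force: [-0.5, -0.4, -0.7]
gripper_width: 0.0856
```

Run:
```python
from h import *
p,R=pose();print(p,r.get_state()['ft_force'],r.get_state()['gripper_width'])
m=r.camera_model("wrist");b=r.capture("wrist");a=r.capture("scene")
for l in("lid","mat"): print(l,[(at(m,d['uv'],.004).round(3),d['conf']) for d in r.tip_of(l,"wrist")])
f=lambda i:cv2.resize(i[...,::-1],(400,300),interpolation=cv2.INTER_CUBIC)
cv2.imwrite("pics/end.png",np.hstack([f(a[120:300,100:340]),f(b)]))
print([(d['uv'],d['conf']) for d in r.tip_of("other_lid","scene")])
```

```text
[ 0.50881413 -0.00193092  0.18842109] [-0.45583614 -0.40989069 -0.66604718] 0.08559609141168092
lid [(array([ 0.516, -0.004,  0.004]), 0.66)]
mat []
[([127.5, 241.1], 0.59)]
```

View pics/end.png

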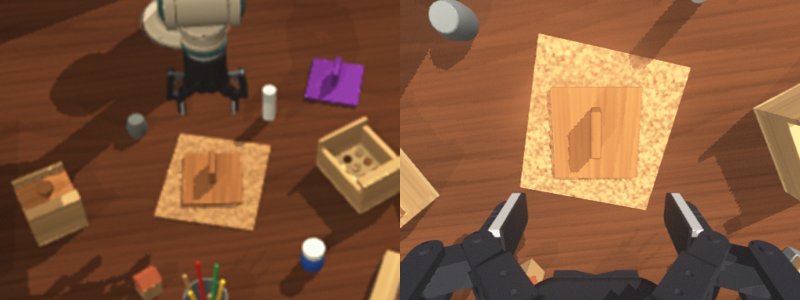

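The lid lies flat and centred on the mat with the handle up, the knobbed lid hasn't moved, and the hand is clear. I'll hand it in.

```bash
python3 -c "
from cell import r
print(r.close_job())"
```

```text
the job is handed in; nothing more can be done
None
```

The wooden ridged lid is off its box and lying flat, handle up, in the middle of the cork mat, and I handed the job in at about 10 s of the 43 s allowed. I gripped the ridge, tilted the front up about 17°, drew the lid out from under the bar, lifted it and carried it over level. I lowered it until it touched the mat at about 11 N while still held, then opened the fingers and backed off.

- **Lid position:** the last wrist picture put the lid's centre at (0.516, -0.004), against a mat centre estimated at (0.518, -0.002). That is within a few mm. The mat was not found by the network in that last picture, so its centre comes from the earlier scene view, but the lid looks centred on it.
- **Smaller box:** the knobbed lid was detected at the same pixel before and after, to within about 1 px, though the last detection had a confidence of only 0.59.
- **Hand:** it was clear above the lid, with the wrist force near zero.

None of my checks failed. The hand-in reports no verdict, so I don't have a judged result.

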